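Scrape the broken pipe chips off the scale pan

ROBOT

A 6-joint arm with a two-finger parallel gripper is mounted at the origin on the work surface. World frame = base frame: x ahead of the robot, y to its left, z up, the work surface at z = 0. Lengths are in mm, angles in degrees, forces in N, time in s.
With the tool pointing down it reaches from about 300 to 850 mm from the base axis. Payload 4.2 kg.
Tool frame: the origin (TCP) lies between the finger pads; the fingertips stand 14 mm ahead of it and the grasp point (between the pads) lies 5 mm behind it (env.finger_overhang is the distance from the TCP to the fingertips, in mm); z points along the fingers, y is the line along which they close (so a half turn about z gives the same grasp; the last joint's range is limited). The gripper opens to 91 mm and grips with 3 to 60 N. Pads are 32 mm wide; open, the fingers measure 118 mm over their backs; the gripper's body (76 mm by 178 mm) begins 60 mm behind the grasp point.
Start: joints at [-77.407, 18.312, 89.639, -0, 72.044, -1.146], TCP at [136.569, -558.561, 227.976] pointing down, gripper open.
Joint ranges: [-177.97, 177.97], [-48.28, 115.42], [12.27, 149.76], [-77.06, 257.06], [2.81, 150.46], [-146.56, 146.56]. Speed limits (degrees/s): [147.25, 147.25, 180, 180, 180, 180].

INTERFACE

Orientations are given as [roll, pitch, yaw] about the fixed x, y, z axes, in that order (R = Rz(yaw) Ry(pitch) Rx(roll)).
In Python, from workcell import status, cams, env, finder gives the robot as it stands.
- The arm moves only by the tool apply_moves, never from a script. Its argument "increments" is a list of rows, each a list of 7 numbers: the opening, from -1 (shut) to 1 (fully open), then the shift along the world's x, y, z in m, then the turn, a rotation vector about the world's x, y, z in degrees. In form: [[gripper, x, y, z, ax, ay, az], ...]. A call has 1 to 5 rows; each row shifts and turns the commanded pose from where the row before left it; what a row does not reach is not made up. A row lasts 1/12 s, in which the tool goes at most 41.7 mm and 7.16 degrees, less where a joint would pass 70% of its speed; a pose out of reach is approached as far as the arm can. A call with a gripper value outside its range is refused whole. The fingers move at their own pace and stop on an object; "newtons" is the grip in N (left out, the last holds). Time passes only in rows, so rows that do not move let the fingers close. It gives the time, the measured TCP pose, the force, the opening and the grip force at its end, in the units of the state.
- status.state(): the state, without advancing time (a new reading comes with each control period).
- cams.grab_frame(name): name is "scene" or "top" or "wrist"; returns a dict with "color" (400x640x3 uint8, red, green, blue), "intrinsics" (3x3 intrinsics, pixels), "R" (3x3) and "t" (3): a world point X has camera coordinates R X + t. Camera axes: x right, y down, z forward; pixel columns grow to the right and rows downward; lengths in mm; the calibration is good to about 2 mm. The wrist camera is an equidistant fisheye: a pixel r from the principal point sees the ray r / f radians off the axis. A picture is of the moment at which its call begins. There is no depth.
- env.job_done(): hands the job in; it is judged then, once.
Trained networks look in the newest picture that a camera, given by its name, has taken for a name from the list of things; names that differ only in an ending like _2 or _b are one class to them, and where a whole thing is asked for, a point or a joint stands for the part that bears it (a point fixed in the world has none). Each returns a list of dicts, best first, with "score" (0 to 1); they miss things now and then, are a little off and sometimes report something else, mostly with a low value. They report only what shows in the picture. A call takes as long as a camera call. They do not tell look-alikes from the thing itself.
- finder.boxes_of(query, camera): "rect" ([left, top, width, height] in pixels, round what is visible of it).
- finder.trace(query, camera): "pixels" (400x640 bool, what is visible of it) and "rect" ([left, top, width, height] in pixels, round what is visible of it).
The state is a dict: "time_s": time; "qpos": joint angles; "qvel": joint speeds; "effort": joint torques, N m; "ee_pos": TCP position; "ee_rot": TCP orientation; "force": force on the tool from outside, world axes, zero at the start; "torque": the same for the moment, N m; "gripper_width": finger opening in mm; "gripper_force": force on a finger pad.
Only numpy, scipy, OpenCV 4.12 (cv2) and the standard library are available. Lean on these libraries where they do the work, as an engineer would, in place of code of your own. Each camera call takes 0.05 s, during which the arm holds its last target. There are 200 camera calls.

TASK

Draw the wooden scraper block out from under the low red shelf by the end that sticks out, set it down sole-down on the open bench and let go, then take it again by its handle. Holding it by the handle, set it on the scale's pan behind the chips, at the end away from the empty tray, and keeping it pressed lightly on the pan (firmly enough to stay in contact, never hard) wipe all four white chips off the other end into the empty tray, without touching the chips with the fingers. Finally stand the scraper sole-down on the bench again and let go, leaving everything else in its place.

Things in the scene. Friction and masses are not known exactly. Their poses are not given: they have to be found in the camera images.
- scraper_sole (a point): Centre of the sole of the wooden scraper block. The loose block (0.2 to 0.45 kg) has a flat sole 180 mm long (its x), 60 mm wide (its y), 22 mm thick, and a grip bar on top. This point is half-way up the sole, 11 mm above its underside. z points up out of the sole. At the start it lies sole-down on the bench, half under the low red shelf: 65 mm of one end of the sole sticks out towards the robot, the handle is under the board. Its +x end is the one under the shelf.
- scraper_handle (a point): Middle of the scraper's handle, straight above the middle of the sole: an upright-sided wooden bar 70 mm long (along the block's x), 28 mm wide (y), standing from 22 mm to 76 mm above the underside of the sole. This point is 50 mm above the underside.
- scraper: The same scraper block, origin at the centre of the underside of its sole, axes as above.
- shelf: Fixed low red steel shelf carrying cartons: board 208 mm deep (x) by 260 mm wide (y), underside 95 mm above the bench, 119 mm to the board's rim, cartons up to 190 mm, four 20 mm legs at the corners (x +-90, y +-120 mm). Origin on the bench under its middle; its open front edge is at x = -104 mm, facing the robot.
- pan: Steel pan of a mechanical scale, 206 mm across (x) by 300 mm long (y), its top surface 75 mm above this origin, which lies on the bench below its middle. Upturned lips 12 mm high run along its two x edges (200 mm clear between them); its two y ends are open and level. It rides on a spring: pressed down it sinks about 1 mm for each 2.5 N (after the first 1 N), at most 10 mm.
- scale: Grey base of the scale, fixed on the bench under the pan, 170 x 190 mm, 46 mm high; origin on the bench under the middle, axes the same as the pan's.
- tray: The EMPTY grey tray, fixed: 250 mm (x) by 140 mm (y), 42 mm high, 5 mm walls and floor; origin at the bench under its middle, axes parallel to the pan's. It is tucked under one of the two y ends of the pan, its middle 205 mm from the pan's middle; which end changes.
- stock: The like tray that holds steel pipe fittings (up to 45 mm above the bench), fixed under the pan's other y end. No chips belong in it.
- chip0_mid (a point): Middle of a loose flat white plastic shard (a chip of broken pipe) lying on the pan: 52 x 22 mm, 6 mm thick, 14 g; z is up through its thickness, x along it.
- chip0: The same chip, origin in the middle of its underside.
- chip1_mid (a point): Middle of a loose flat white plastic shard (a chip of broken pipe) lying on the pan: 46 x 20 mm, 6 mm thick, 14 g; z is up through its thickness, x along it.
- chip1: The same chip, origin in the middle of its underside.
- chip2_mid (a point): Middle of a loose flat white plastic shard (a chip of broken pipe) lying on the pan: 54 x 21 mm, 6 mm thick, 14 g; z is up through its thickness, x along it.
- chip2: The same chip, origin in the middle of its underside.
- chip3_mid (a point): Middle of a loose flat white plastic shard (a chip of broken pipe) lying on the pan: 48 x 22 mm, 6 mm thick, 14 g; z is up through its thickness, x along it.
- chip3: The same chip, origin in the middle of its underside.
- tape: Bystander: roll of brown tape, 92 mm across, 45 mm high; origin at its underside.
- coupling: Bystander: short white pipe coupling standing up, 64 mm across, 65 mm high; origin at its underside.
- tin: Bystander: tin 72 mm across, 110 mm high; origin at its underside.
- wrench: Bystander: steel wrench, 190 mm long, lying flat; origin at its underside.
- flange: Bystander: dark steel disc, 100 mm across, 18 mm high; origin at its underside.
- stub: Bystander: piece of steel pipe, 50 mm across, 160 mm long; origin at its underside.
Not all that is in view belongs to the job. What is shaped like the chip2 but yellow is not meant.

How it is judged:
By the outcome, as a careful person would: the job done as asked, in the order asked, and still so for the second after the job is handed in, with the robot touching nothing.
It also fails if it takes over 72 s, if anything falls off the work surface, if the arm or the gripper's body presses on something with over 40 N, if the wrist force passes 120 N, or if a joint passes its speed limit or range.

## Working session

There is one attempt and no reset: what is moved stays moved. The work goes in short steps, Python scripts to look and compute and a tool call to move; the robot and the scene stay as the last step left them, time stands still between calls to the robot, and variables do not carry over. Pictures are saved under pics/ and viewed, at most 10 in all, crops included, and the job is handed in when it is done.

Besides the shell and the picture viewer there is one more tool, called as name(argument=value, ...) on one line, values as JSON. apply_moves: Moves the arm, as the interface text tells. Its arguments: {"type":"object","properties":{"increments":{"type":"array","items":{"type":"array","items":{"type":"number"}}},"newtons":{"type":"number"}},"required":["increments"]}

```bash
mkdir -p pics; ls; python3 - <<'E'
from workcell import status,cams,env,finder
import cv2,numpy as np
print(status.state(), env.finger_overhang)
a=cams.grab_frame("scene");b=cams.grab_frame("top")
for n,f in (("scene",a),("top",b)):
    cv2.imwrite(f"pics/{n}0.png",f["color"][:,:,::-1]); print(n,f["intrinsics"].tolist(),f["R"].round(4).tolist(),f["t"].round(1).tolist())
E
```

```text
pics
{'time_s': 0.0, 'qpos': array([-7.74082996e+01,  1.83509473e+01,  8.97078342e+01, -6.24455721e-04,
        7.20437543e+01, -1.14565443e+00]), 'qvel': array([-0.0560883 , -0.04193468,  0.06929082, -0.0189648 , -0.11666639,
        0.04487128]), 'effort': array([-3.33490880e-04, -4.12462842e+01, -2.31976354e+01,  7.28317956e-02,
        4.57170547e-02, -1.55595626e-04]), 'ee_pos': array([ 136.43845999, -558.06963425,  227.11754383]), 'ee_rot': array([-1.79897473e+02, -1.45653415e-03,  1.37375466e+01]), 'force': array([-0.1246986 , -0.24792518, -0.56206627]), 'torque': array([ 0.0225743 , -0.0098115 , -0.06887561]), 'gripper_force': 0.0, 'gripper_width': 91.57964895034347} 14.0
scene [[398.40605569868455, 0.0, 319.75161332546645], [0.0, 398.40605569868455, 204.184115746135], [0.0, 0.0, 1.0]] [[0.9096, 0.4149, -0.0236], [0.221, -0.531, -0.8181], [-0.3519, 0.7389, -0.5747]] [-488.7, -66.3, 1201.8]
top [[446.6327331539695, 0.0, 319.8277807405648], [0.0, 446.6327331539695, 213.04418445284688], [0.0, 0.0, 1.0]] [[-0.003, -0.9998, -0.0197], [-0.9983, 0.0041, -0.0579], [0.0579, 0.0195, -0.9981]] [-3.3, 521.7, 1222.7]
```

View pics/top0.png

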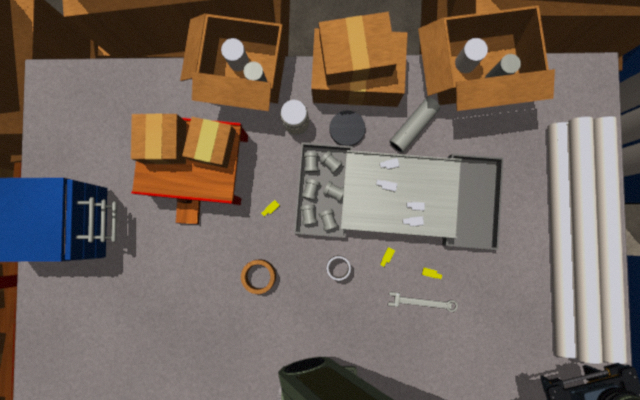

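View pics/scene0.png

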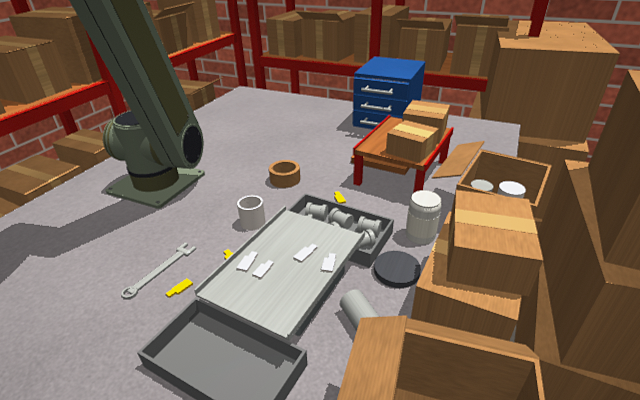

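```bash
cat > h.py <<'E'
from workcell import status,cams,env,finder
import cv2,numpy as np
_c={}
def grab(n): _c[n]=cams.grab_frame(n); return _c[n]
def ray(f,u,v,z):
    "pixel(s) -> world xy on plane z (pinhole)"
    uv=np.stack([np.atleast_1d(u),np.atleast_1d(v),np.ones(np.size(u))]).astype(float)
    R=np.array(f["R"]);t=np.array(f["t"]); d=R.T@np.linalg.inv(f["intrinsics"])@uv; c=-R.T@t
    return (c[:,None]+d*((z-c[2])/d[2]))[:2].T
def proj(f,X):
    X=np.atleast_2d(X); p=(np.array(f["intrinsics"])@(np.array(f["R"])@X.T+np.array(f["t"])[:,None])); return (p[:2]/p[2]).T
def rect(f,mask,z):
    "min-area rectangle of mask in world plane z"
    v,u=np.nonzero(mask); P=ray(f,u,v,z).astype(np.float32); (c,s,a)=cv2.minAreaRect(P)
    return np.round(c,1),np.round(s,1),round(a,1)
E
python3 - <<'E'
from h import *
f=grab("top")
for q,z in (("scraper_sole",22),("pan",75),("chip0",81),("chip2",81),("tray",42),("stock",42),("shelf",119)):
    for r in finder.trace(q,"top")[:6]:
        if r["score"]>.2: print(q,round(r["score"],2),r["rect"],*rect(f,r["pixels"],z))
E
```

```text
scraper_sole 0.6 [176.1, 199.0, 23.1, 25.4] [527.2 361.8] [66.2 67.2] 86.4
pan 0.74 [343.9, 152.5, 116.5, 87.7] [ 568.8 -218.3] [301.3 211.8] 85.2
pan 0.4 [377.5, 181.7, 19.2, 11.2] [ 591.1 -182. ] [50.4 21.2] 75.5
chip0 0.73 [402.5, 215.8, 22.7, 9.6] [ 495.7 -249.8] [24.1 53.2] 5.5
chip0 0.71 [260.6, 201.7, 18.7, 14.4] [529.1 124.8] [21.5 52.7] 40.5
chip0 0.47 [406.1, 207.0, 19.0, 6.9] [ 534.  -255.4] [41.7 18.4] 89.7
chip0 0.43 [377.5, 180.4, 20.3, 11.8] [ 590.4 -180. ] [48.9 19.2] 75.5
chip0 0.41 [381.1, 245.1, 14.0, 21.8] [ 401.9 -179.8] [22.  53.5] 62.9
chip2 0.73 [402.5, 215.8, 22.7, 9.6] [ 495.7 -249.8] [24.1 53.2] 5.5
chip2 0.71 [260.6, 201.7, 18.7, 14.4] [529.1 124.8] [21.5 52.7] 40.5
chip2 0.47 [406.1, 207.0, 19.0, 6.9] [ 534.  -255.4] [41.7 18.4] 89.7
chip2 0.43 [377.5, 180.4, 20.3, 11.8] [ 590.4 -180. ] [48.9 19.2] 75.5
chip2 0.41 [381.1, 245.1, 14.0, 21.8] [ 401.9 -179.8] [22.  53.5] 62.9
tray 0.88 [440.4, 152.0, 63.2, 103.0] [ 550.4 -417.7] [149.5 251.9] 85.1
stock 0.65 [293.7, 142.5, 57.7, 94.6] [583.8 -12.3] [142.7 255. ] 85.1
stock 0.52 [406.1, 215.3, 13.3, 10.8] [ 497.6 -255.7] [45.8 21.6] 89.8
shelf 0.86 [131.2, 113.7, 117.6, 93.8] [661.2 338.5] [307.9 218.7] 84.1
shelf 0.54 [238.7, 259.8, 38.9, 35.1] [354.8 150.7] [85.3 88.7] 0.2
```

The top view shows:
- the scraper's end sticking out at about (187,212), under the shelf's front edge
- the pan at (402,195), with four white chips on it at (390,163), (386,186), (415,206) and (413,221)
- the empty tray on the right, on the -y side, and the stock tray on the left

The scene view agrees with this. I'll set out towards the scraper.

apply_moves(increments=[[1,0.031,0.03,0,0,0,-1.9],[1,0.031,0.03,0,0,0,-1.9],[1,0.031,0.03,0,0,0,-1.9],[1,0.031,0.03,0,0,0,-1.9],[1,0.031,0.03,0,0,0,-1.9]])

```text
time_s: 0.92
ee_pos: [287.3, -412.3, 228.1]
ee_rot: [180.0, -0.0, 4.1]
force: [0.8, -1.2, -1.0]
gripper_width: 91.3
gripper_force: 0.0
```

apply_moves(increments=[[1,0.031,0.03,0,0,0,-1.9],[1,0.031,0.03,0,0,0,-1.9],[1,0.031,0.03,0,0,0,-1.9],[1,0.031,0.03,0,0,0,-1.9],[1,0.031,0.03,0,0,0,-1.9]])

```text
time_s: 1.33
ee_pos: [437.2, -267.1, 228.3]
ee_rot: [180.0, -0.0, -5.4]
force: [1.0, 0.2, 0.3]
gripper_width: 91.2
gripper_force: 0.0
```

apply_moves(increments=[[1,0.002,0.039,0,0,0,0],[1,0.002,0.039,0,0,0,0],[1,0.002,0.039,0,0,0,0],[1,0.002,0.039,0,0,0,0],[1,0.002,0.039,0,0,0,0]])

```text
time_s: 1.75
ee_pos: [445.8, -72.0, 228.1]
ee_rot: [180.0, -0.0, -5.3]
force: [1.2, 0.7, 0.1]
gripper_width: 91.3
gripper_force: 0.0
```

apply_moves(increments=[[1,0.002,0.039,0,0,0,0],[1,0.002,0.039,0,0,0,0],[1,0.002,0.039,0,0,0,0],[1,0.002,0.039,0,0,0,0],[1,0.002,0.039,0,0,0,0]])

```text
time_s: 2.17
ee_pos: [455.7, 123.2, 228.3]
ee_rot: [-180.0, -0.0, -5.3]
force: [0.4, 0.0, 0.0]
gripper_width: 91.4
gripper_force: 0.0
```

apply_moves(increments=[[1,0.002,0.039,0,0,0,0],[1,0.002,0.039,0,0,0,0],[1,0.002,0.039,0,0,0,0],[1,0.002,0.039,0,0,0,0],[1,0.002,0.039,0,0,0,0]])

```text
time_s: 2.58
ee_pos: [465.7, 318.2, 228.1]
ee_rot: [-180.0, -0.0, -5.2]
force: [0.8, -0.1, -0.1]
gripper_width: 91.2
gripper_force: 0.0
```

apply_moves(increments=[[1,0.008,0.02,-0.02,0,0,0],[1,0.008,0.02,-0.02,0,0,0],[1,0,0,-0.02,0,0,0],[1,0,0,0,0,0,0]])

```text
time_s: 2.92
ee_pos: [479.9, 355.8, 163.5]
ee_rot: [179.7, 0.4, -5.2]
force: [-2.2, -1.0, -0.9]
gripper_width: 91.2
gripper_force: 0.0
```

```bash
cat >> h.py <<'E'
def rayw(f,u,v,z):
    "fisheye pixel(s) -> world xy on plane z"
    K=f["intrinsics"]; x=(np.atleast_1d(u)-K[0][2])/K[0][0]; y=(np.atleast_1d(v)-K[1][2])/K[1][1]
    r=np.hypot(x,y)+1e-9; d=np.stack([x/r*np.sin(r),y/r*np.sin(r),np.cos(r)])
    R=np.array(f["R"]); c=-R.T@np.array(f["t"]); d=R.T@d
    return (c[:,None]+d*((z-c[2])/d[2]))[:2].T
def rectw(f,mask,z):
    v,u=np.nonzero(mask); c,s,a=cv2.minAreaRect(rayw(f,u,v,z).astype(np.float32)); return np.round(c,1),np.round(s,1),round(a,1)
E
python3 - <<'E'
from h import *
f=grab("wrist"); cv2.imwrite("pics/w1.png",f["color"][:,:,::-1])
print(status.state()["ee_pos"].round(1))
for q,z in (("scraper_sole",22),("shelf",119)):
    for r in finder.trace(q,"wrist")[:3]: print(q,round(r["score"],2),r["rect"],*rectw(f,r["pixels"],z))
E
```

```text
[480.6 355.7 165.7]
scraper_sole 0.94 [276.1, 114.9, 63.0, 64.5] [527.8 364.8] [59.4 63.7] 85.3
shelf 0.73 [274.5, 117.4, 66.1, 61.2] [535.8 360.4] [41.2 43.1] 85.3
shelf 0.69 [140.5, 1.5, 363.7, 124.8] [602.9 345.2] [258.1  97.8] 85.0
```

View pics/w1.png

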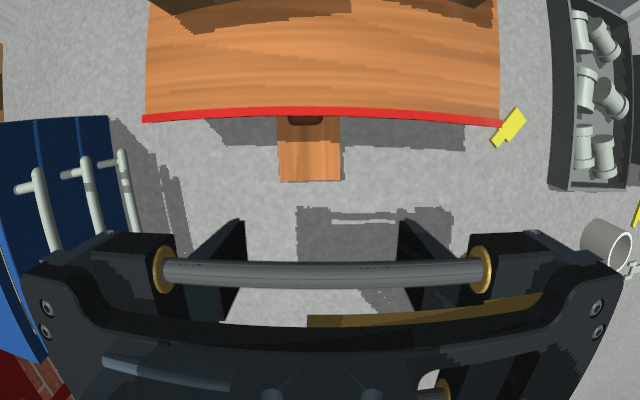

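The wrist view shows the sole's end at about (310,150), nearly square to the tool. Its near edge is at row 181 and the red rim at row 113. I'll straddle it with the tool tilted back 10°, so the gripper body clears the shelf.

apply_moves(increments=[[1,0.01,0.005,-0.03,-0.4,-5,0.4],[1,0.01,0.005,-0.03,-0.4,-5,0],[1,0.01,0,-0.03,0,0,0],[1,0.005,0,-0.03,0,0,0],[1,0,0,-0.014,0,0,0]])

```text
time_s: 3.48
ee_pos: [517.1, 365.2, 32.7]
ee_rot: [-180.0, -10.0, -4.9]
force: [-0.3, -0.4, -0.7]
gripper_width: 91.4
gripper_force: 0.0
```

apply_moves(increments=[[1,0,0,0,0,0,0],[1,0,0,0,0,0,0]])

```text
time_s: 3.65
ee_pos: [517.8, 366.1, 35.2]
ee_rot: [-179.9, -10.1, -4.9]
force: [-0.1, -0.2, 0.7]
gripper_width: 91.1
gripper_force: 0.0
```

apply_moves(increments=[[1,-0.002,0,-0.01,0,0,0],[1,0,0,-0.006,0,0,0],[1,0,0,0,0,0,0],[0.1,0,0,0,0,0,0],[0.1,0,0,0,0,0,0]], newtons=30)

```text
time_s: 4.07
ee_pos: [515.3, 366.4, 18.6]
ee_rot: [-179.9, -10.1, -4.9]
force: [-0.3, -0.1, -0.7]
gripper_width: 80.4
gripper_force: 0.0
```

apply_moves(increments=[[0,0,0,0,0,0,0],[0,0,0,0,0,0,0],[0,0,0,0,0,0,0],[0,0,0,0,0,0,0]])

```text
time_s: 4.4
ee_pos: [515.0, 366.1, 18.2]
ee_rot: [-180.0, -10.0, -4.9]
force: [0.2, -0.5, 1.2]
gripper_width: 60.0
gripper_force: 29.9
```

apply_moves(increments=[[0,-0.01,0.001,0,0,0,0],[0,-0.02,0.0016,0,0,0,0],[0,-0.02,0.0016,0,0,0,0],[0,-0.02,0.0016,0,0,0,0],[0,-0.02,0.0016,0,0,0,0]])

```text
time_s: 4.82
ee_pos: [427.9, 370.4, 19.9]
ee_rot: [-179.5, -9.2, -4.3]
force: [1.3, -0.3, -1.3]
gripper_width: 59.9
gripper_force: 29.9
```

apply_moves(increments=[[0,-0.02,0.0016,0,0,0,0],[0,-0.02,0.0016,0,0,0,0],[0,-0.02,0.0016,0,0,0,0],[0,-0.01,0.0008,0,0,0,0],[0,0,0,0,0,0,0]])

```text
time_s: 5.23
ee_pos: [368.9, 367.2, 24.7]
ee_rot: [-178.6, -7.4, -3.3]
force: [-2.3, -0.5, -0.1]
gripper_width: 60.3
gripper_force: 30.0
```

apply_moves(increments=[[0,0,0,0,0,0,0],[0.5,0,0,0,0,0,0],[1,0,0,0,0,0,0],[1,0,0,0,0,0,0],[1,0,0,0,0,0,0]])

```text
time_s: 5.65
ee_pos: [371.3, 367.8, 24.4]
ee_rot: [-178.5, -7.5, -3.4]
force: [0.4, -0.6, 0.5]
gripper_width: 84.0
gripper_force: 0.0
```

apply_moves(increments=[[1,0,0,0.035,0,0,0],[1,0,0,0.04,0,0,0],[1,0,0,0.04,-1.4,4,0],[1,0.02,0,0.03,0,3.5,-1],[1,0,0,0,0,0,0]])

```text
time_s: 6.07
ee_pos: [398.4, 371.5, 176.9]
ee_rot: [-179.6, -0.8, -4.4]
force: [2.3, 0.9, 0.4]
gripper_width: 91.4
gripper_force: 0.0
```

```bash
python3 - <<'E'
from h import *
f=grab("wrist"); cv2.imwrite("pics/w2.png",f["color"][:,:,::-1])
s=status.state();print(s["ee_pos"].round(1),s["ee_rot"].round(1))
for q,z in (("scraper_sole",22),("scraper_handle",76)):
    for r in finder.trace(q,"wrist")[:2]: print(q,round(r["score"],2),r["rect"],*rectw(f,r["pixels"],z))
E
```

```text
[395.2 369.6 173.2] [-180.    -0.5   -4.4]
scraper_sole 0.58 [292.9, 66.7, 61.4, 171.8] [441.6 366.3] [ 60.1 180. ] 87.0
scraper_handle 0.77 [293.7, 64.2, 60.2, 175.7] [446.1 365.7] [ 50.  148.7] 87.1
scraper_handle 0.51 [590.3, 168.7, 47.6, 51.8] [386.7   0.7] [132.4  60.2] 75.1
```

View pics/w2.png

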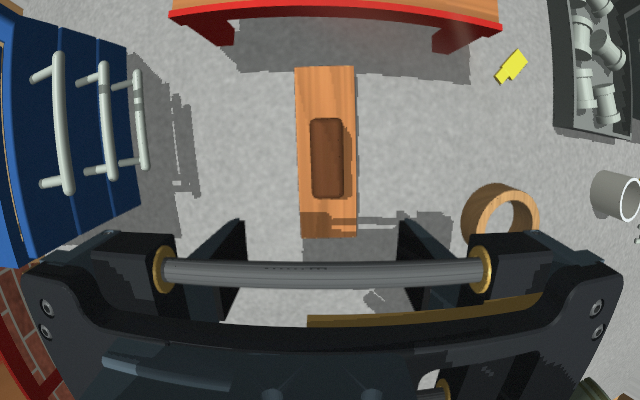

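The block now stands clear of the shelf: sole centre at (441.6, 366.3), yaw -3°, measured 180 x 60 mm, which matches the given size. Next I'll take the handle.

apply_moves(increments=[[1,0.023,-0.001,-0.015,0,0.5,1.4],[1,0.023,-0.002,-0.015,0,0,0],[1,0,0,-0.03,0,0,0],[1,0,0,-0.03,0,0,0],[1,0,0,0,0,0,0]])

```text
time_s: 6.63
ee_pos: [431.6, 360.8, 72.2]
ee_rot: [179.0, 1.1, -2.8]
force: [-0.9, -0.8, -0.5]
gripper_width: 90.8
gripper_force: 0.0
```

apply_moves(increments=[[1,0,0,0,0,0,0],[1,0,0,0,0,0,0]])

```text
time_s: 6.8
ee_pos: [436.4, 364.9, 79.8]
ee_rot: [179.6, 0.4, -2.8]
force: [-0.1, 1.1, 1.0]
gripper_width: 91.2
gripper_force: 0.0
```

apply_moves(increments=[[1,0.005,0.001,-0.012,0,0,0],[1,0,0,-0.012,0,0,0],[1,0,0,-0.01,0,0,0],[1,0,0,0,0,0,0],[1,0,0,0,0,0,0]])

```text
time_s: 7.22
ee_pos: [441.7, 365.7, 45.4]
ee_rot: [179.6, 0.5, -2.8]
force: [-0.3, -0.1, -0.2]
gripper_width: 91.2
gripper_force: 0.0
```

apply_moves(increments=[[-0.6,0,0,0,0,0,0],[-0.6,0,0,0,0,0,0],[-0.6,0,0,0,0,0,0],[-0.6,0,0,0,0,0,0],[-0.6,0,0,0,0,0,0]], newtons=45)

```text
time_s: 7.63
ee_pos: [441.9, 365.8, 45.9]
ee_rot: [179.6, 0.4, -2.8]
force: [0.6, -0.4, -0.3]
gripper_width: 60.5
gripper_force: 0.0
```

apply_moves(increments=[[-0.6,0,0,0,0,0,0],[-0.6,0,0,0,0,0,0],[-0.6,0,0,0,0,0,0],[-0.6,0,0,0,0,0,0],[-0.6,0,0,0,0,0,0]])

```text
time_s: 8.05
ee_pos: [441.7, 365.5, 45.5]
ee_rot: [179.6, 0.5, -2.8]
force: [-0.3, -1.6, 1.9]
gripper_width: 27.6
gripper_force: 44.9
```

Handle gripped. Before carrying, I'll fit the pan pose using both cameras.

```bash
cat > fit.py <<'E'
from h import *
from scipy.optimize import minimize
def box(p,sx,sy,z0,z1):
    c,s=np.cos(p[2]),np.sin(p[2])
    return [[p[0]+c*x-s*y,p[1]+s*x+c*y,z] for x in(-sx/2,sx/2) for y in(-sy/2,sy/2) for z in(z0,z1)]
def fit(items,p0):
    def cost(p):
        q=[p[0],p[1],np.radians(p[2])];t=0
        for f,m,dims in items:
            h=cv2.convexHull((proj(f,box(q,*dims))*16).astype(np.int32))
            im=np.zeros(m.shape,np.uint8);cv2.fillConvexPoly(im,h,1,shift=4)
            t+=1-(im.astype(bool)&m).sum()/(im.astype(bool)|m).sum()
        return t
    return minimize(cost,p0,method="Nelder-Mead",options=dict(initial_simplex=np.array(p0)+np.array([[0,0,0],[8,0,0],[0,8,0],[0,0,3]])))
def hull(m):
    o=np.zeros(m.shape,np.uint8); v,u=np.nonzero(m); cv2.fillConvexPoly(o,cv2.convexHull(np.stack([u,v],1).astype(np.int32)),1); return o.astype(bool)
E
python3 - <<'E'
from fit import *
it=[]
for n in("top","scene"):
    f=grab(n); r=finder.trace("pan",n)
    print(n,[(round(k["score"],2),k["rect"]) for k in r[:2]])
    r=max(r,key=lambda k:k["pixels"].sum()); it.append((f,hull(r["pixels"]),(206,300,72,87)))
for s in (it[:1],it[1:],it):
    o=fit(s,[568,-216,-4.8]); print(o.x.round(1),round(o.fun,3))
f=it[0][0]
rt=max(finder.trace("tray","top"),key=lambda k:k["score"]); 
print("tray y-range check",rect(f,rt["pixels"],42))
c=f["color"].astype(int); hsv=cv2.cvtColor(f["color"],cv2.COLOR_RGB2HSV)
m=((hsv[...,2]>235)&(hsv[...,1]<25)).astype(np.uint8); m[:, :350]=0;m[:,460:]=0;m[:150]=0;m[235:]=0
n,l,st,ce=cv2.connectedComponentsWithStats(m)
for i in range(1,n):
    if st[i,4]>20: print(st[i],*rect(f,l==i,81))
E
```

```text
top [(0.62, [340.6, 153.9, 119.7, 87.2]), (0.43, [276.8, 97.3, 31.6, 36.0])]
scene [(0.84, [195.6, 208.8, 170.8, 131.2]), (0.4, [248.7, 257.8, 23.3, 18.8])]
[ 566.8 -216.4   -4.7] 0.015
[ 567.8 -222.3   -4.8] 0.023
[ 567.1 -218.3   -4.4] 0.068
tray y-range check (array([ 551.2, -418.8]), array([150.2, 252.5]), 84.6)
```

apply_moves(increments=[[-0.6,0,0,0.015,0,0,0],[-0.6,0,0,0.025,0,0,0],[-0.6,0,0,0.03,0,0,0],[-0.6,0,0,0.03,0,0,0],[-0.6,0,0,0.02,0,0,0]])

```text
time_s: 8.72
ee_pos: [442.3, 366.3, 167.8]
ee_rot: [179.7, 0.3, -2.8]
force: [0.6, 0.5, -2.3]
gripper_width: 27.8
gripper_force: 45.0
```

apply_moves(increments=[[-0.6,0,-0.025,0,0,0,0],[-0.6,0,-0.03,0,0,0,0],[-0.6,0,-0.035,0,0,0,0],[-0.6,0,-0.035,0,0,0,0],[-0.6,0,-0.035,0,0,0,-1]])

```text
time_s: 9.13
ee_pos: [441.1, 204.4, 165.0]
ee_rot: [179.6, 0.5, -3.8]
force: [0.6, -0.6, -2.2]
gripper_width: 27.6
gripper_force: 45.0
```

apply_moves(increments=[[-0.6,0,-0.035,0,0,0,-1],[-0.6,0,-0.035,0,0,0,0],[-0.6,0,-0.035,0,0,0,0],[-0.6,0,-0.035,0,0,0,0],[-0.6,0.03,-0.03,0,0,0,0]])

```text
time_s: 9.55
ee_pos: [465.0, 34.4, 164.6]
ee_rot: [179.6, 0.9, -4.8]
force: [-0.4, 0.6, -3.0]
gripper_width: 27.9
gripper_force: 45.0
```

apply_moves(increments=[[-0.6,0.03,-0.03,0,0,0,0],[-0.6,0.03,-0.03,0,0,0,0],[-0.6,0.025,-0.03,0,0,0,0],[-0.6,0.02,-0.02,0,0,0,0],[-0.6,0,0,0,0,0,0]])

```text
time_s: 9.97
ee_pos: [579.2, -76.8, 164.7]
ee_rot: [179.5, 0.2, -5.0]
force: [1.3, -0.3, -2.2]
gripper_width: 27.6
gripper_force: 45.0
```

apply_moves(increments=[[-0.6,0,-0.01,0,0,0,0],[-0.6,0,0,0,0,0,0],[-0.6,0,0,0,0,0,0]])

```text
time_s: 10.22
ee_pos: [574.1, -82.4, 165.1]
ee_rot: [179.6, 0.5, -4.8]
force: [0.2, -0.8, -2.1]
gripper_width: 28.1
gripper_force: 45.0
```

apply_moves(increments=[[-0.6,0.002,-0.01,-0.01,0,0,0],[-0.6,0,-0.009,-0.01,0,0,0],[-0.6,0,0,-0.005,0,0,0],[-0.6,0,0,0,0,0,0]])

```text
time_s: 10.55
ee_pos: [575.6, -101.7, 138.4]
ee_rot: [179.6, 0.7, -4.9]
force: [-1.3, 0.1, -3.0]
gripper_width: 27.7
gripper_force: 45.0
```

```bash
python3 - <<'E'
from fit import *
s=status.state();print(s["ee_pos"].round(1),s["ee_rot"].round(1),s["force"].round(1))
w=grab("wrist");a=grab("scene");t=grab("top")
A=cv2.resize(a["color"][170:330,180:400],(660,480),interpolation=cv2.INTER_CUBIC)
cv2.imwrite("pics/s3.png",A[:,:,::-1]); cv2.imwrite("pics/w3.png",w["color"][:,:,::-1])
for n in("top","scene","wrist"):
  for q in("scraper_sole","chip0"):
    print(n,q,[(round(k["score"],2),k["rect"]) for k in finder.boxes_of(q,n)[:6]])
E
```

```text
[ 575.6 -101.7  138.4] [179.6   0.7  -4.9] [-1.3  0.1 -3. ]
top scraper_sole [(0.28, [328.5, 110.1, 37.5, 33.7])]
top chip0 [(0.7, [406.9, 203.1, 17.4, 9.3]), (0.61, [420.9, 265.2, 20.0, 12.5]), (0.6, [261.9, 201.2, 17.9, 13.6]), (0.5, [404.2, 217.1, 18.2, 10.1])]
scene scraper_sole [(0.7, [271.0, 192.3, 86.7, 49.4])]
scene chip0 [(0.75, [320.9, 252.9, 14.8, 22.4]), (0.74, [248.8, 264.8, 21.5, 13.5]), (0.72, [166.9, 281.9, 23.1, 16.3]), (0.65, [290.2, 242.1, 25.8, 20.6]), (0.57, [225.0, 248.1, 10.0, 10.6]), (0.53, [237.7, 255.7, 20.6, 18.1])]
wrist scraper_sole [(0.79, [268.6, 93.3, 104.4, 219.2])]
wrist chip0 [(0.9, [391.8, 177.1, 69.1, 31.7]), (0.65, [464.7, 280.7, 45.3, 21.2]), (0.62, [401.9, 93.0, 63.6, 43.5]), (0.55, [123.2, 227.3, 15.8, 26.8]), (0.46, [436.9, 375.9, 39.2, 11.5])]
```

View pics/s3.png

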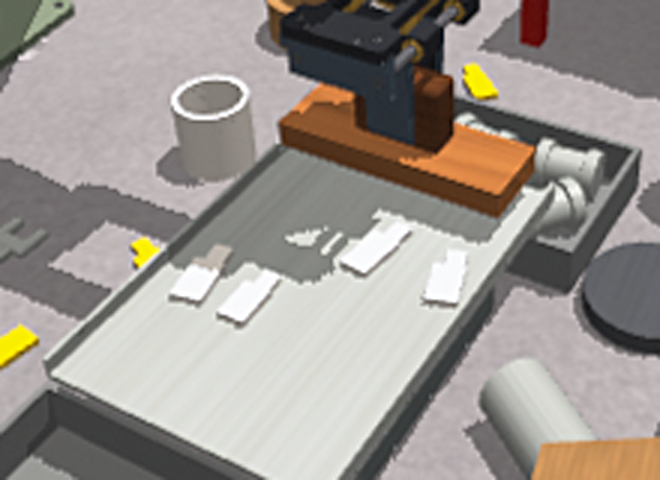

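View pics/w3.png

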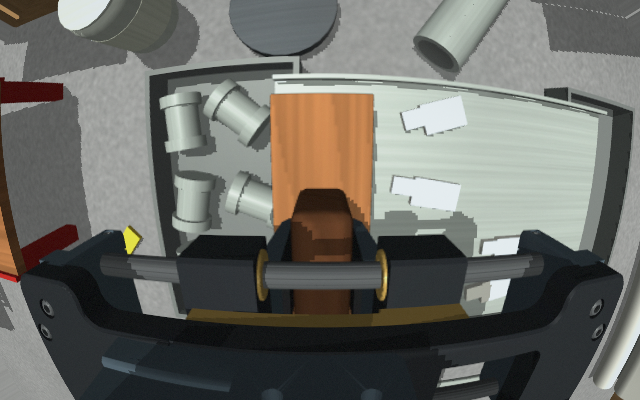

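```bash
python3 - <<'E'
from h import *
f=grab("wrist"); a=np.radians(-4.7); R=np.array([[np.cos(a),np.sin(a)],[-np.sin(a),np.cos(a)]])
for n,u,v,z in (("lip top a",300,75,87),("lip top b",500,96,87),("lip foot a",300,88,75),("block far end",320,94,115),("block L",271,150,115),("block R",374,150,115),("pan corner",274,84,75),("pan far corner",612,113,87),("chip left",391,190,81),("chip2 left",402,130,81)):
    p=rayw(f,u,v,z)[0]; print(n,p.round(1),"pan frame",(R@(p-[567,-218])).round(1))
E
```

```text
lip top a [682.8 -95.3] pan frame [105.4 131.8]
lip top b [ 664.9 -242.6] pan frame [ 99.6 -16.5]
lip foot a [675.2 -93.9] pan frame [ 97.7 132.5]
block far end [ 666.1 -107.2] pan frame [ 89.7 118.6]
block L [636.  -75.5] pan frame [ 57.1 147.6]
block R [ 630.9 -136.3] pan frame [57.  86.7]
pan corner [680.2 -75.8] pan frame [101.2 151. ]
pan far corner [ 658.8 -388.6] pan frame [ 105.5 -162.5]
chip left [ 597.3 -153.1] pan frame [24.9 67.1]
chip2 left [ 640.3 -163.2] pan frame [68.5 60.6]
```

The scene and wrist views show the block above the stock-side end of the pan. Its far end is about 9 mm inside the lip and its leading face about 20 mm behind the nearest chip. I'll lower it now.

apply_moves(increments=[[-0.6,0,0,-0.008,0,0,0],[-0.6,0,0,-0.005,0,0,0],[-0.6,0,0,-0.003,0,0,0],[-0.6,0,0,0,0,0,0],[-0.6,0,0,0,0,0,0]])

```text
time_s: 11.47
ee_pos: [577.0, -101.6, 124.0]
ee_rot: [179.6, 0.5, -4.8]
force: [-0.4, -0.6, -3.1]
gripper_width: 27.6
gripper_force: 45.0
```

apply_moves(increments=[[-0.6,0,0,-0.001,0,0,0],[-0.6,0,0,0,0,0,0]])

```text
time_s: 11.63
ee_pos: [577.3, -101.7, 123.6]
ee_rot: [179.6, 0.4, -4.8]
force: [0.2, 0.5, -1.0]
gripper_width: 27.3
gripper_force: 45.0
```

apply_moves(increments=[[-0.6,0,0,-0.001,0,0,0],[-0.6,0,0,0,0,0,0]])

```text
time_s: 11.8
ee_pos: [577.2, -101.7, 122.5]
ee_rot: [179.6, 0.4, -4.8]
force: [0.3, 0.6, -2.5]
gripper_width: 27.7
gripper_force: 45.0
```

apply_moves(increments=[[-0.6,0,0,-0.002,0,0,0],[-0.6,0,0,0,0,0,0]])

```text
time_s: 11.97
ee_pos: [577.2, -101.7, 120.4]
ee_rot: [179.6, 0.4, -4.8]
force: [1.1, -0.2, -2.3]
gripper_width: 27.7
gripper_force: 45.0
```

apply_moves(increments=[[-0.6,0,0,-0.001,0,0,0],[-0.6,0,0,0,0,0,0]])

```text
time_s: 12.13
ee_pos: [577.2, -101.7, 119.7]
ee_rot: [179.6, 0.4, -4.8]
force: [0.2, 0.0, 0.8]
gripper_width: 28.0
gripper_force: 45.0
```

apply_moves(increments=[[-0.6,0,0,-0.001,0,0,0],[-0.6,0,0,0,0,0,0]])

```text
time_s: 12.3
ee_pos: [577.2, -101.7, 118.9]
ee_rot: [179.6, 0.4, -4.8]
force: [-0.1, 0.2, 2.0]
gripper_width: 27.8
gripper_force: 45.0
```

apply_moves(increments=[[-0.6,-0.0003,-0.004,-0.0005,0,0,0],[-0.6,-0.0006,-0.007,0,0,0,0],[-0.6,-0.0006,-0.007,0,0,0,0],[-0.6,-0.0006,-0.007,0,0,0,0],[-0.6,-0.0006,-0.007,0,0,0,0]])

```text
time_s: 12.72
ee_pos: [574.6, -134.4, 118.3]
ee_rot: [179.6, 0.4, -4.9]
force: [-0.4, 2.9, 4.1]
gripper_width: 28.1
gripper_force: 45.0
```

apply_moves(increments=[[-0.6,-0.0006,-0.007,0,0,0,0],[-0.6,-0.0006,-0.007,0,0,0,0],[-0.6,-0.0006,-0.007,0,0,0,0],[-0.6,-0.0006,-0.007,0,0,0,0],[-0.6,-0.0006,-0.007,0,0,0,0]])

```text
time_s: 13.13
ee_pos: [571.5, -169.3, 118.1]
ee_rot: [179.6, 0.4, -4.8]
force: [0.6, 4.4, 3.8]
gripper_width: 28.3
gripper_force: 45.0
```

apply_moves(increments=[[-0.6,-0.0006,-0.007,0.0002,0,0,0],[-0.6,-0.0006,-0.007,0,0,0,0],[-0.6,-0.0006,-0.007,0,0,0,0],[-0.6,-0.0006,-0.007,0,0,0,0],[-0.6,-0.0006,-0.007,0,0,0,0]])

```text
time_s: 13.55
ee_pos: [568.4, -204.3, 118.2]
ee_rot: [179.6, 0.4, -4.8]
force: [0.2, 2.8, 2.8]
gripper_width: 27.9
gripper_force: 45.0
```

apply_moves(increments=[[-0.6,-0.0006,-0.007,0,0,0,0],[-0.6,-0.0006,-0.007,0,0,0,0],[-0.6,-0.0006,-0.007,0,0,0,0],[-0.6,-0.0006,-0.007,0,0,0,0],[-0.6,-0.0006,-0.007,0,0,0,0]])

```text
time_s: 13.97
ee_pos: [565.4, -239.3, 118.2]
ee_rot: [179.6, 0.4, -4.8]
force: [-0.4, 3.2, 3.9]
gripper_width: 27.9
gripper_force: 45.0
```

```bash
python3 - <<'E'
from h import *
a=grab("scene"); w=grab("wrist")
A=np.hstack([cv2.resize(a["color"][180:400,120:400],(420,330)),cv2.resize(w["color"],(380,330))])
cv2.imwrite("pics/s4.png",A[:,:,::-1]); print(status.state()["ee_pos"])
E
```

```text
[ 565.30432779 -240.67043835  118.25953658]
```

View pics/s4.png

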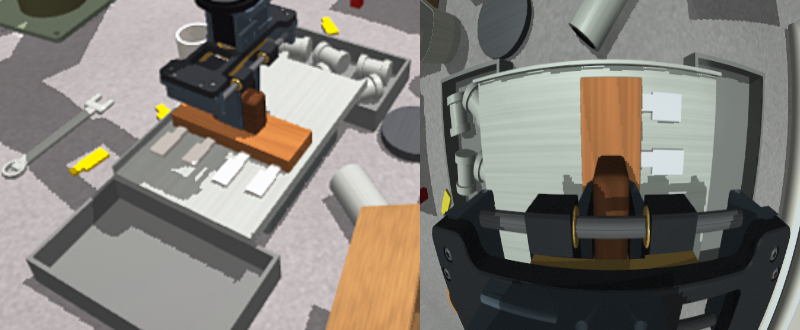

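The four chips are lined up in front of the block, and the pan behind it is clean. I'll keep wiping.

apply_moves(increments=[[-0.6,-0.0006,-0.007,0,0,0,0],[-0.6,-0.0006,-0.007,0,0,0,0],[-0.6,-0.0006,-0.007,0,0,0,0],[-0.6,-0.0006,-0.007,0,0,0,0],[-0.6,-0.0006,-0.007,0,0,0,0]])

```text
time_s: 14.48
ee_pos: [562.4, -274.3, 118.2]
ee_rot: [179.6, 0.4, -4.8]
force: [0.4, 4.0, 3.8]
gripper_width: 28.0
gripper_force: 45.0
```

apply_moves(increments=[[-0.6,-0.0006,-0.007,0,0,0,0],[-0.6,-0.0006,-0.007,0,0,0,0],[-0.6,-0.0006,-0.007,0,0,0,0],[-0.6,-0.0006,-0.007,0,0,0,0],[-0.6,-0.0006,-0.007,0,0,0,0]])

```text
time_s: 14.9
ee_pos: [559.3, -309.4, 118.2]
ee_rot: [179.6, 0.4, -4.8]
force: [0.9, 4.2, 4.5]
gripper_width: 27.7
gripper_force: 45.0
```

apply_moves(increments=[[-0.6,-0.0006,-0.007,0,0,0,0],[-0.6,-0.0006,-0.007,0,0,0,0],[-0.6,-0.0006,-0.007,0,0,0,0],[-0.6,-0.0006,-0.007,0,0,0,0],[-0.6,-0.0006,-0.007,0,0,0,0]])

```text
time_s: 15.32
ee_pos: [556.4, -344.4, 118.3]
ee_rot: [179.6, 0.4, -4.8]
force: [0.3, 2.9, 3.4]
gripper_width: 28.1
gripper_force: 45.0
```

apply_moves(increments=[[-0.6,-0.0005,-0.006,0,0,0,0],[-0.6,-0.0003,-0.004,0,0,0,0],[-0.6,0,0,0,0,0,0]])

```text
time_s: 15.57
ee_pos: [555.5, -355.1, 118.3]
ee_rot: [179.5, 0.4, -4.9]
force: [-0.3, 0.0, 4.1]
gripper_width: 27.9
gripper_force: 45.0
```

```bash
python3 - <<'E'
from h import *
a=grab("scene"); w=grab("wrist"); t=grab("top")
A=np.hstack([cv2.resize(a["color"][180:400,120:400],(420,330)),cv2.resize(w["color"],(380,330))])
B=np.zeros((240,800,3),np.uint8); B[:,:600]=cv2.resize(t["color"][140:260,280:530],(600,240))
cv2.imwrite("pics/s5.png",np.vstack([A,B])[:,:,::-1]); print(status.state()["ee_pos"])
E
```

```text
[ 555.56350426 -355.01131645  118.44536309]
```

View pics/s5.png

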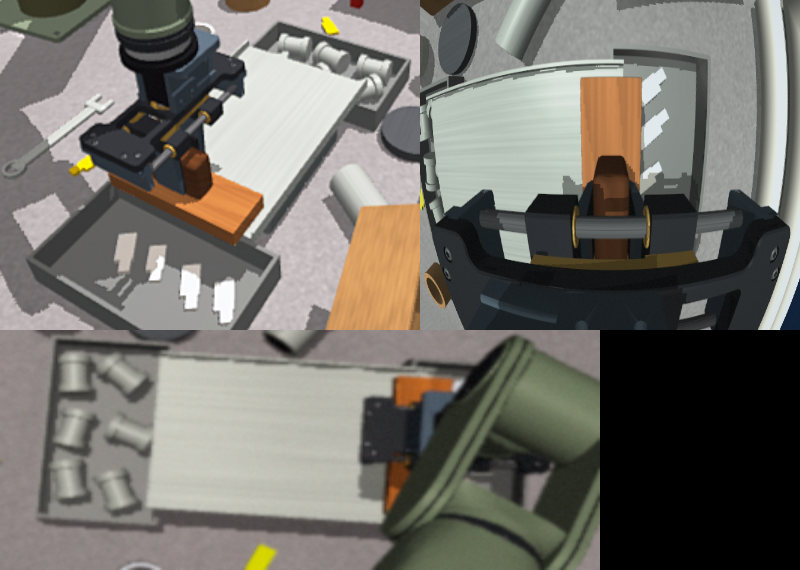

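All four chips lie in the empty tray and the pan is clear. I'll lift the scraper and carry it back to the free bench spot.

apply_moves(increments=[[-0.6,0,0,0.01,0,0,0],[-0.6,0,0,0.02,0,0,0],[-0.6,0,0,0.02,0,0,0],[-0.6,-0.005,0.015,0,0,0,0],[-0.6,-0.008,0.025,0,0,0,0]])

```text
time_s: 16.13
ee_pos: [543.7, -315.6, 169.1]
ee_rot: [179.4, 0.3, -4.9]
force: [0.4, 1.2, -3.2]
gripper_width: 28.2
gripper_force: 45.0
```

apply_moves(increments=[[-0.6,-0.012,0.035,0,0,0,0],[-0.6,-0.012,0.035,0,0,0,0],[-0.6,-0.012,0.035,0,0,0,0],[-0.6,-0.012,0.035,0,0,0,0],[-0.6,-0.012,0.035,0,0,0,0]])

```text
time_s: 16.55
ee_pos: [481.3, -137.0, 167.8]
ee_rot: [179.6, 0.5, -4.8]
force: [1.2, -0.0, -2.3]
gripper_width: 27.9
gripper_force: 45.0
```

apply_moves(increments=[[-0.6,-0.012,0.035,0,0,0,0],[-0.6,-0.012,0.035,0,0,0,0],[-0.6,-0.012,0.035,0,0,0,0],[-0.6,-0.006,0.035,0,0,0,0],[-0.6,0,0.035,0,0,0,0]])

```text
time_s: 16.97
ee_pos: [438.2, 37.6, 168.0]
ee_rot: [179.5, 0.6, -4.8]
force: [0.6, -0.0, -1.5]
gripper_width: 27.9
gripper_force: 45.0
```

apply_moves(increments=[[-0.6,0,0.035,0,0,0,0],[-0.6,0,0.035,0,0,0,0],[-0.6,0,0.035,0,0,0,0],[-0.6,0,0.035,0,0,0,0],[-0.6,0,0.035,0,0,0,0]])

```text
time_s: 17.38
ee_pos: [439.9, 212.9, 168.0]
ee_rot: [179.5, 0.5, -4.8]
force: [1.3, 0.0, -2.6]
gripper_width: 27.9
gripper_force: 45.0
```

apply_moves(increments=[[-0.6,0,0.035,0,0,0,0],[-0.6,0,0.035,0,0,0,0],[-0.6,0,0.035,0,0,0,0],[-0.6,0,0.02,0,0,0,0],[-0.6,0,0.01,0,0,0,0]])

```text
time_s: 17.8
ee_pos: [440.2, 349.0, 167.7]
ee_rot: [179.6, 0.4, -4.6]
force: [0.3, 0.5, -3.2]
gripper_width: 28.0
gripper_force: 45.0
```

apply_moves(increments=[[-0.6,0,0,0,0,0,0],[-0.6,0,0,0,0,0,0]])

```text
time_s: 17.97
ee_pos: [440.2, 345.4, 167.7]
ee_rot: [179.5, 0.5, -4.8]
force: [1.0, -0.7, -3.0]
gripper_width: 27.6
gripper_force: 45.0
```

Now lower it; the sole should touch at a TCP height of about 45.5.

apply_moves(increments=[[-0.6,0,0,-0.03,0,0,0],[-0.6,0,0,-0.03,0,0,0],[-0.6,0,0,-0.025,0,0,0],[-0.6,0,0,-0.015,0,0,0],[-0.6,0,0,-0.007,0,0,0]])

```text
time_s: 18.38
ee_pos: [439.3, 343.2, 58.9]
ee_rot: [179.3, 0.7, -4.9]
force: [0.6, 0.1, -3.0]
gripper_width: 27.6
gripper_force: 45.0
```

apply_moves(increments=[[-0.6,0,0,-0.006,0,0,0],[-0.6,0,0,-0.004,0,0,0],[-0.6,0,0,-0.003,0,0,0],[-0.6,0,0,0,0,0,0],[-0.6,0,0,0,0,0,0]])

```text
time_s: 18.8
ee_pos: [441.1, 346.5, 49.0]
ee_rot: [179.6, 0.4, -4.8]
force: [-0.7, -0.6, -2.2]
gripper_width: 27.9
gripper_force: 45.0
```

apply_moves(increments=[[-0.6,0,0,-0.002,0,0,0],[-0.6,0,0,-0.001,0,0,0],[-0.6,0,0,-0.0005,0,0,0],[-0.6,0,0,0,0,0,0]])

```text
time_s: 19.13
ee_pos: [440.9, 346.5, 45.4]
ee_rot: [179.6, 0.4, -4.8]
force: [0.1, -0.7, 3.3]
gripper_width: 27.9
gripper_force: 45.0
```

Contact is made (force up about 6 N). Release, then retreat straight up.

apply_moves(increments=[[0,0,0,0,0,0,0],[1,0,0,0,0,0,0],[1,0,0,0,0,0,0],[1,0,0,0,0,0,0],[1,0,0,0,0,0,0]])

```text
time_s: 19.55
ee_pos: [440.7, 346.4, 44.7]
ee_rot: [179.6, 0.4, -4.8]
force: [-0.5, 0.3, -0.3]
gripper_width: 58.3
gripper_force: 0.0
```

apply_moves(increments=[[1,0,0,0,0,0,0],[1,0,0,0,0,0,0],[1,0,0,0.015,0,0,0],[1,0,0,0.03,0,0,0],[1,0,0,0.035,0,0,0]])

```text
time_s: 19.97
ee_pos: [439.4, 345.3, 123.7]
ee_rot: [179.4, 0.7, -4.8]
force: [-0.1, 0.5, -0.2]
gripper_width: 90.4
gripper_force: 0.0
```

apply_moves(increments=[[1,0,0,0.04,0,0,0],[1,-0.02,-0.03,0.04,0,0,0],[1,-0.03,-0.04,0,0,0,0],[1,0,0,0,0,0,0],[1,0,0,0,0,0,0]])

```text
time_s: 20.38
ee_pos: [398.7, 288.3, 196.0]
ee_rot: [179.6, 0.5, -4.9]
force: [0.9, 0.3, 0.4]
gripper_width: 91.5
gripper_force: 0.0
```

```bash
python3 - <<'E'
from h import *
a=grab("scene"); w=grab("wrist"); t=grab("top")
A=np.hstack([cv2.resize(a["color"],(480,300)),cv2.resize(w["color"],(320,300))])
B=cv2.resize(t["color"][100:300,120:520],(600,300)); B=np.hstack([B,np.zeros((300,200,3),np.uint8)])
cv2.imwrite("pics/s6.png",np.vstack([A,B])[:,:,::-1])
for r in finder.trace("scraper_sole","wrist")[:1]: print(r["score"],rectw(w,r["pixels"],22))
E
```

```text
0.82 (array([441.2, 346.9]), array([ 63.1, 179.6]), 84.8)
```

View pics/s6.png

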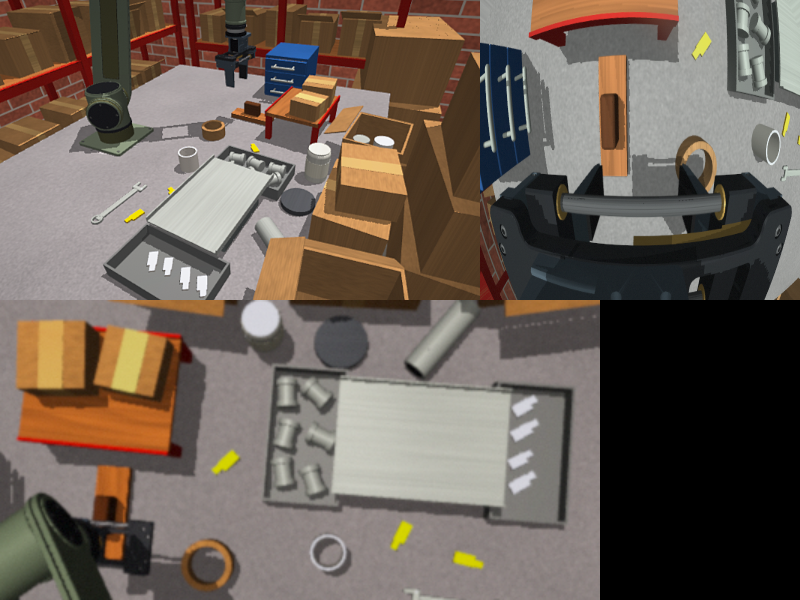

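The picture shows the scraper standing sole-down and free on the bench. The four chips are in the tray, the pan is empty, and the other things are where they were.

```bash
python3 -c "
from workcell import env; print(env.job_done())"
```

```text
the job is handed in; nothing more can be done
None
```

The job is done and handed in at about 20 s of the allowed 72 s: all four white chips are in the empty tray, the scraper stands sole-down and released on the open bench, and the final pictures show nothing else moved.

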